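# Dispense one sample puck and park it

### The arm

A 7-joint arm with a two-finger parallel gripper is mounted at the origin on the work surface. World frame = base frame: x ahead of the robot, y to its left, z up, the work surface at z = 0. Lengths are in mm, angles in rad, forces in N, time in s.
With the tool pointing down it reaches from about 400 to 875 mm from the base axis. Payload 4.4 kg.
Tool frame: the origin (TCP) lies at the very end of the fingers, on their centre line; the grasp point (between the pads) lies 19 mm behind it; z points along the fingers, y is the direction in which the jaws open and shut (so a half turn about z gives the same grasp; the last joint's range is limited). The gripper opens to 85 mm and grips with 20 to 120 N. Pads are 22 mm wide; open, the fingers measure 114 mm over their backs; the gripper's body (76 mm by 85 mm) begins 54 mm behind the grasp point. The pads swing forward as they close: fully open they stand 13 mm farther back than shut.
Start: joints at [-1.25, 0.628, 0.038, 1.517, -0.027, 0.996, -0.02], TCP at [245.175, 602.002, 231.313] pointing down, gripper open.
Joint ranges: [-3.06, 3.06], [-0.37, 2.12], [-1.25, 1.32], [0.18, 2.47], [-1.1, 4.24], [0.23, 1.98], [-2.94, 2.94]. Speed limits (rad/s): [2.57, 2.57, 3.14, 3.14, 3.14, 3.14, 3.14].

### API

Orientations are given as [roll, pitch, yaw] about the fixed x, y, z axes, in that order (R = Rz(yaw) Ry(pitch) Rx(roll)).
In Python, from cell import ctrl, eyes gives the robot as it stands.
- The arm moves only by the tool move_arm, never from a script. Its argument "increments" is a list of rows, each a list of 6 numbers: the shift along the tool's x, y, z in cm, then the turn, a rotation vector about the tool's x, y, z in degrees. In form: [[x, y, z, wx, wy, wz], ...]. A call has 1 to 20 rows; each row is the pose to reach, as a shift and turn from the pose commanded when the call began, along the tool's axes at that moment; what a row does not reach only later rows make up. A row lasts 1/10 s, in which the tool goes at most 50 mm and 8.59 degrees, less where a joint would pass 70% of its speed; a pose out of reach is approached as far as the arm can. A call with a gripper value outside its range is refused whole. "grip" is the opening, from -1 (shut) to 1 (fully open), set as the call begins (left out, the last holds). The fingers move at their own pace and stop on an object; the grip force is fixed at half the most. Time passes only in rows, so rows that repeat a pose let the fingers close. It gives the time, the measured TCP pose, the force and the opening at its end, in the units of the state.
- ctrl.read_state(): the state, without advancing time (a new reading comes with each control period).
- eyes.get_image(name): name is "scene" or "top"; returns the picture (384x512x3 uint8, red, green, blue); there is no depth.
- eyes.calibration(name): a dict with "fx", "fy", "cx", "cy" (pixels), "pose" (4x4, takes a point from camera to world coordinates). Camera axes: x right, y up, looking along -z (the intrinsics and any distortion apply to the point x, -y, -z); pixel columns grow to the right and rows downward; lengths in mm; the calibration is good to about 2 mm. A picture is of the moment at which its call begins. calibration takes no time and is no camera call.
- ctrl.finish_job(): hands the job in, once; it reports no verdict.
The state is a dict: "clock": time; "qpos": joint angles; "qd": joint speeds; "tau": joint torques, N m; "eef_pos": TCP position; "tool_rot": TCP orientation; "force": force on the tool from outside, world axes, zero at the start; "torque": the same for the moment, N m; "width": finger opening in mm.
Only numpy, scipy, OpenCV 4.12 (cv2) and the standard library are available. Lean on these libraries where they do the work, as an engineer would, in place of code of your own. Each camera call takes 0.05 s, during which the arm holds its last target. There are 200 camera calls.

### The job

Press the dispenser's plunger all the way down once, so that a single puck comes out of the magazine into the channel, and let the plunger come back up. Then nudge that puck sideways along the channel with the fingertips into the empty bay, up to the end stop. Pick nothing up, and leave the parked puck, the rest of the stack and the other things on the bench where they are.

Things in the scene. Friction and masses are not known exactly. Their poses are not given: they have to be found in the camera images.
- dispenser: white puck dispenser, fixed to the bench. Origin: on the bench under the middle of its outlet channel; x points level from the channel to the magazine and plunger, y along the channel, z up; turned by up to 0.3 rad from the world axes. Behind the magazine the drive housing, 78 mm high, spans x 65 to 135, y -30 to 30 mm, and carries the plunger
- outlet (a point): middle of the outlet channel, on its floor, a dark steel deck 20 mm above the bench. The straight channel runs along dispenser y, is 41 mm wide between steel rails 6 mm high and 4 mm thick, and is closed at each end by an end stop 10 mm high, inner faces at y = +123 and -123 mm. Its two ends are the parking bays, centred at y = +105 and -105 mm
- magazine_top (a point): centre of the open top of the magazine shaft that holds the stack of pucks, 84 mm above the bench; the shaft is 45 x 51 mm outside, at dispenser x 20 to 65, y -25 to 25 mm
- plunger_top (a point): centre of the top of the plunger's round grey cap, 34 mm across, 114 mm above the bench at rest; 105 mm behind (dispenser +x) the middle of the outlet channel
- plunger (a joint): how far the plunger is pressed straight down: 0 at rest, 0.022 m fully down. A spring pushes back with 3 N at rest, about 9 N fully down (some N more when fast), and lifts it within about 1 s of release. Going down it slides the lowest puck into the middle of the channel (fully out from about 20 mm on); coming up it lets the next puck drop, so another press ejects another
- puck: the lowest puck in the magazine, the one to be dispensed: plain white round plastic puck, 36 mm across, 16 mm thick, 35 g, lying flat. Origin: centre of its underside, z up; it starts 45 mm along dispenser +x from the channel's middle line
- puck_second: identical puck lying on the lowest one in the magazine; origin at the centre of its underside
- puck_third: identical puck on top of the stack in the magazine; origin at the centre of its underside
- puck_parked: identical puck already parked in one of the two bays (either end); origin at the centre of its underside
- free_bay: white ring, 30 mm across, printed on the deck in the empty bay at the other end of the channel; origin at its centre, on the deck. A puck that touches the end stop there is centred on it
- vial: closed amber glass vial, 24 mm across, 55 mm tall, standing near the dispenser; bystander; origin at the centre of its underside
- jar: closed white jar, 48 mm across, 60 mm tall, standing near the dispenser; bystander; origin at the centre of its underside
- spatula: thin steel laboratory spatula, 145 mm long, 5 mm thick, lying in front of the dispenser, on the robot's side; bystander; origin at the centre of its underside
- flask: glass flask with a long neck, 92 mm across, 180 mm tall; bystander; origin at the centre of its underside
- beaker: glass beaker, 72 mm across, 90 mm tall; bystander; origin at the centre of its underside
- remote: white hand-held remote control lying flat, 55 x 130 x 20 mm; bystander; origin at the centre of its underside
- wash_bottle: white plastic bottle with a cap, 64 mm across, 150 mm tall; bystander; origin at the centre of its underside

How it is judged:
By the outcome, as a careful person would: the job done as asked, in the order asked, and still so for the second after the job is handed in, with the robot touching nothing.
It also fails if it takes over 48 s, if anything falls off the work surface, if the arm or the gripper's body presses on something with over 40 N, if the wrist force passes 120 N, or if a joint passes its speed limit or range.

## Working session

There is one attempt and no reset: what is moved stays moved. The work goes in short steps, Python scripts to look and compute and a tool call to move; the robot and the scene stay as the last step left them, time stands still between calls to the robot, and variables do not carry over. Pictures are saved under pics/ and viewed, about 8 in all and at most 12, crops included, and the job is handed in when it is done.

Besides the shell and the picture viewer there is one more tool, called after "Call:" by a JSON object that holds its "op" and its "data", one argument or row to a line. move_arm: Moves the arm, as the interface text tells. Its arguments: {"type":"object","properties":{"increments":{"type":"array","items":{"type":"array","items":{"type":"number"}}},"grip":{"type":"number"}},"required":["increments"]}

```bash
mkdir -p pics; ls; python3 - <<'E'
from cell import ctrl, eyes
import cv2
s=ctrl.read_state(); print(s)
for n in("top","scene"):
    cv2.imwrite(f"pics/{n}0.png",cv2.resize(eyes.get_image(n)[:,:,::-1],(800,600),interpolation=cv2.INTER_CUBIC)); print(n,eyes.calibration(n))
E
```

```text
pics
{'clock': 0.0, 'qpos': array([-1.2497704 ,  0.62934565,  0.03844182,  1.51839038, -0.02699089,
        0.99630171, -0.01996357]), 'qd': array([-1.21314645e-03,  1.48979406e-03,  1.05444733e-03, -8.42236764e-05,
       -1.96041227e-03, -1.53640819e-03, -1.04804255e-04]), 'tau': array([ 7.39382153e-05, -5.63393104e+01,  1.22633826e+00, -1.93446082e+01,
        1.11015287e-02,  1.05083728e-02, -3.82450628e-05]), 'eef_pos': array([244.94816548, 601.39021915, 230.38225237]), 'tool_rot': array([-3.13966591e+00,  3.34561013e-05,  2.75480775e+00]), 'force': array([ 0.39364614, -0.54270016,  0.33125202]), 'torque': array([ 0.08184596, -0.00145519, -0.00775663]), 'width': 85.61439141008356}
top {'fx': 390.91550875135573, 'fy': 390.91550875135573, 'cx': 263.24707439289574, 'cy': 191.98106137861868, 'pose': array([[-2.07776054e-02,  9.91718842e-01, -1.26736060e-01,
         3.59942694e+02],
       [-9.99676915e-01, -2.24641125e-02, -1.18923628e-02,
        -1.56553970e+00],
       [-1.46408934e-02,  1.26448019e-01,  9.91865184e-01,
         1.31343814e+03],
       [ 0.00000000e+00,  0.00000000e+00,  0.00000000e+00,
         1.00000000e+00]])}
scene {'fx': 426.73997478821866, 'fy': 426.73997478821866, 'cx': 251.65788397284433, 'cy': 195.80872781548877, 'pose': array([[ 5.71531646e-02, -7.69749487e-01,  6.35782386e-01,
         1.26152471e+03],
       [ 9.98198153e-01,  5.57150476e-02, -2.22773614e-02,
        -1.40043353e+01],
       [-1.82746584e-02,  6.35910025e-01,  7.71546808e-01,
         1.00456477e+03],
       [ 0.00000000e+00,  0.00000000e+00,  0.00000000e+00,
         1.00000000e+00]])}
```

View pics/top0.png

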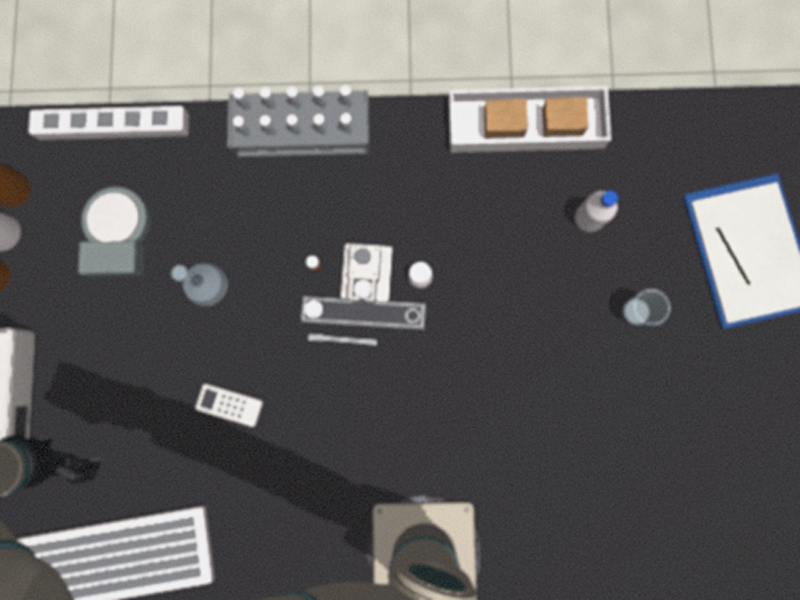

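View pics/scene0.png

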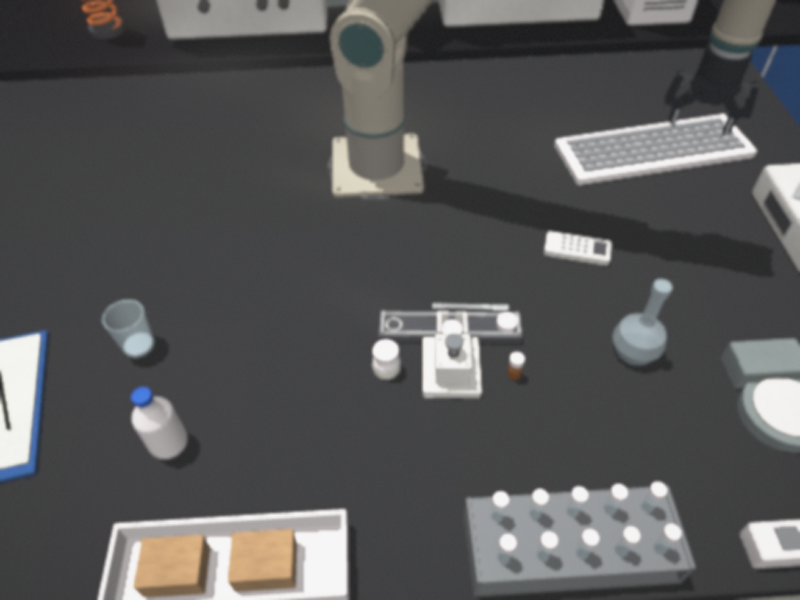

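The top view shows the parked puck at about (313,309), the free ring at (413,315), the plunger cap at (362,256) and the magazine at (364,288), with the vial at (312,262) and the jar at (420,273). Next I'll enlarge the dispenser.

```bash
cat > h.py <<'E'
import numpy as np
from cell import ctrl, eyes
import cv2
def pix2w(n,u,v,z):
    c=eyes.calibration(n);P=c["pose"]
    d=P[:3,:3]@np.array([(u-c["cx"])/c["fx"],-(v-c["cy"])/c["fy"],-1]);o=P[:3,3]
    return o+d*(z-o[2])/d[2]
def w2pix(n,p):
    c=eyes.calibration(n);P=c["pose"];q=P[:3,:3].T@(np.asarray(p,float)-P[:3,3])
    return np.array([c["cx"]+c["fx"]*q[0]/-q[2],c["cy"]+c["fy"]*-q[1]/-q[2]])
def crop(n,u0,v0,w,h,k,f):
    im=np.ascontiguousarray(eyes.get_image(n)[v0:v0+h,u0:u0+w,::-1]);cv2.imwrite(f,cv2.resize(im,None,fx=k,fy=k,interpolation=cv2.INTER_CUBIC))
E
python3 - <<'E'
from h import *
crop("top",185,150,100,75,8,"pics/t1.png")
crop("scene",235,185,110,75,7,"pics/s1.png")
E
```

```text
(no output)
```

View pics/t1.png

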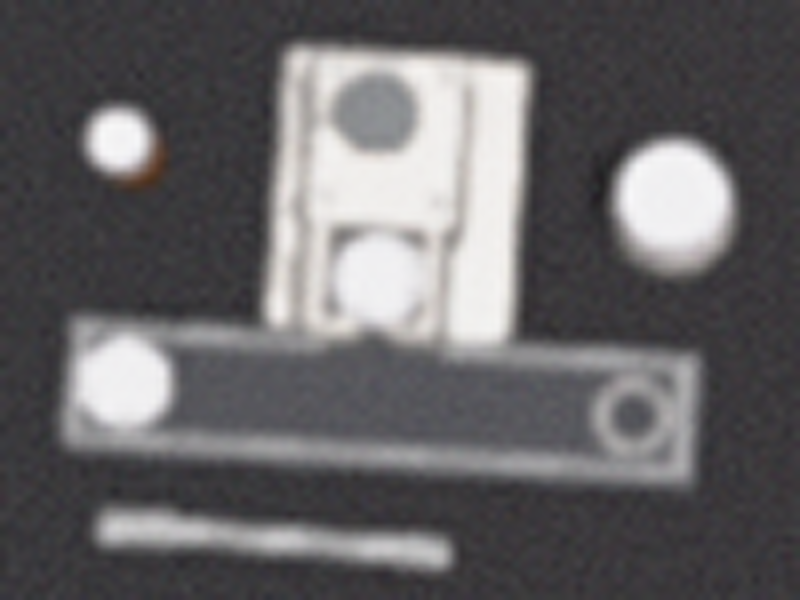

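View pics/s1.png

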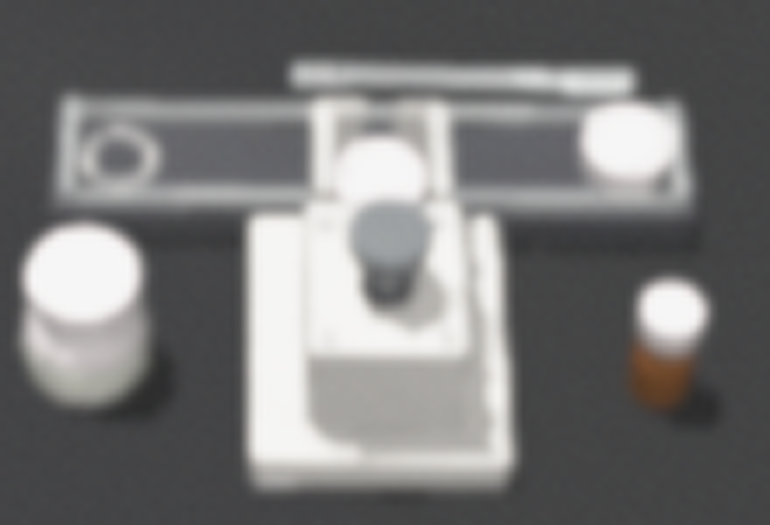

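The crops give these centres:

| Feature | Top crop | Scene crop |
|---|---|---|
| Plunger cap | (375,110) | (391,232) |
| Free ring | (633,416) | (120,157) |
| Parked puck | (125,382) | (630,142) |
| Stack top | (378,280) | (380,172) |

The free bay is on the world −y side.

```bash
python3 - <<'E'
from h import *
from scipy.optimize import least_squares
np.set_printoptions(precision=1,suppress=True)
T=lambda x,y:((x+.5)/8-.5+185,(y+.5)/8-.5+150)
S=lambda x,y:((x+.5)/7-.5+235,(y+.5)/7-.5+185)
L=dict(cap=(114,(375,110),(391,232)),ring=(20,(633,416),(120,157)),parked=(36,(125,382),(630,142)),stack=(68,(378,280),(380,172)),vial=(55,(119,140),(672,310)),jar=(60,(673,192),(83,272)),spA=(5,(97,525),(636,80)),spB=(5,(453,552),(292,73)))
W={}
for k,(z,t,s) in L.items():
    a=pix2w("top",*T(*t),z);b=pix2w("scene",*S(*s),z);W[k]=(a+b)/2;print(k,a,b)
loc=dict(cap=(105,0),ring=(0,-105),parked=(0,105),stack=(45,0))
def f(p):
    c,s=np.cos(p[2]),np.sin(p[2]);R=np.array([[c,-s],[s,c]])
    return np.concatenate([p[:2]+R@np.array(loc[k])-W[k][:2] for k in loc])
r=least_squares(f,[550,0,0]);p=r.x;print(p[:2],"th %.4f"%p[2],r.fun)
c,s=np.cos(p[2]),np.sin(p[2]);R=np.array([[c,-s],[s,c]])
for k in W:print(k,"disp",R.T@(W[k][:2]-p[:2]))
for n,l in dict(outlet=(0,0),plunger=(105,0),bay=(0,-105)).items():print(n,p[:2]+R@np.array(l))
from scipy.spatial.transform import Rotation as Ro
st=ctrl.read_state();print(st["eef_pos"],Ro.from_euler("xyz",st["tool_rot"]).as_matrix(),st["width"])
E
```

```text
cap [605.8 110.4 114. ] [608.3 107.7 114. ]
ring [493.1  13.1  20. ] [492.6  12.2  20. ]
parked [510.2 222.   36. ] [512.3 221.5  36. ]
stack [545.5 114.2  68. ] [544.9 113.   68. ]
vial [607.9 221.1  55. ] [609.9 219.4  55. ]
jar [580.1  -5.5  60. ] [579.5  -6.5  60. ]
spA [453.7 239.2   5. ] [454.7 237.3   5. ]
spB [439.1  89.8   5. ] [440.1  89.6   5. ]
[501.7 117.4] th -0.0852 [-0.7 -0.5 -0.1  0.2 -0.6  0.3  1.3  0. ]
cap disp [105.7   0.6]
ring disp [   0.1 -105.2]
parked disp [  0.6 104.7]
stack disp [43.7 -0.1]
vial disp [ 98.  111.5]
jar disp [  88.3 -116.4]
spA disp [-57.6 116.3]
spB disp [-59.5 -32.9]
outlet [501.7 117.4]
plunger [606.3 108.5]
bay [492.8  12.8]
[245.  601.7 230.7] [[-0.9  0.4 -0. ]
 [ 0.4  0.9 -0. ]
 [-0.  -0.  -1. ]] 85.19269782047863
```

The dispenser fit is good: residuals are at most 1.3 mm, origin (501.7, 117.4) and yaw −0.085. I'll shut the gripper and travel high to above the plunger, turning the jaws along the channel.

Call:
{"op": "move_arm", "data": {
  "increments": [
    [-0.58,-0.36,0,0,0,-0.2],
    [-1.73,-1.07,0,0,0,-0.6],
    [-3.47,-2.14,0,0,0,-1.2],
    [-5.78,-3.57,0,0,0,-1.9],
    [-8.67,-5.35,0,0,0,-2.9],
    [-12.1,-7.5,0,0,0,-4],
    [-15.6,-9.6,0,0,0,-5.2],
    [-19.1,-11.8,0,0,0,-6.3],
    [-22.6,-13.9,0,0,0,-7.5],
    [-26,-16.05,0,0,0,-8.6],
    [-29.5,-18.2,0,0,0,-9.8],
    [-33,-20.3,0,0,0,-10.9],
    [-36.4,-22.5,0,0,0,-12.1],
    [-39.9,-24.6,0,0,0,-13.2],
    [-43.4,-26.7,0,0,0,-14.4],
    [-46.3,-28.5,0,0,0,-15.4],
    [-48.6,-30,0,0,0,-16.1],
    [-50.3,-31,0,0,0,-16.7],
    [-51.5,-31.7,0,0,0,-17.1],
    [-52.05,-32.1,0,0,0,-17.3]
  ],
  "grip": -1
}}

```text
clock: 2.2
eef_pos: [606.6, 106.1, 231.3]
tool_rot: [-3.141, 0.0, 3.055]
force: [-0.4, -0.4, -0.4]
width: -0.0
```

Call:
{"op": "move_arm", "data": {
  "increments": [
    [0,0,0.5,0,0,0],
    [0,0,1.5,0,0,0],
    [0,0,3,0,0,0],
    [0,0,5,0,0,0],
    [0,0,7,0,0,0],
    [0,0,8.5,0,0,0],
    [0,0,9.5,0,0,0],
    [0,0,10,0,0,0],
    [0,0,10,0,0,0],
    [0,0,10,0,0,0]
  ]
}}

```text
clock: 3.2
eef_pos: [606.4, 108.7, 131.8]
tool_rot: [3.141, 0.001, 3.057]
force: [-0.4, 0.1, 0.3]
width: -0.0
```

```bash
python3 - <<'E'
from h import *
crop("scene",235,150,110,100,6,"pics/s2.png")
print(ctrl.read_state())
E
```

```text
{'clock': 3.25, 'qpos': array([-0.20655348,  0.69623636, -0.0262589 ,  1.70879157,  0.02497551,
        0.73550729,  1.24088708]), 'qd': array([ 0.00170973, -0.00240298,  0.00016508,  0.00016293, -0.00067271,
       -0.00191843, -0.00072247]), 'tau': array([-9.89529421e-02, -5.54118669e+01,  3.38434596e-01, -1.53357124e+01,
        3.44619373e-03,  8.59909836e-03, -4.03117974e-04]), 'eef_pos': array([606.60375614, 108.64906577, 132.01367148]), 'tool_rot': array([3.14109028e+00, 1.29021644e-03, 3.05688352e+00]), 'force': array([-0.50094779,  0.55929496, -0.16178097]), 'torque': array([ 0.02726584, -0.03356911,  0.02107325]), 'width': 0.1578135334282231}
```

View pics/s2.png

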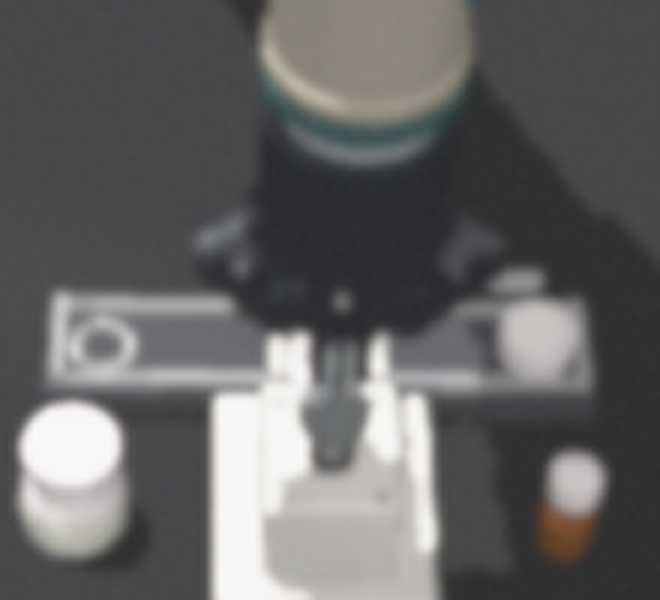

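The shut fingertips sit right over the cap, at about (330,460) in the crop. I'll press slowly in one stroke.

Call:
{"op": "move_arm", "data": {
  "increments": [
    [0,0,0.5,0,0,0],
    [0,0,1.2,0,0,0],
    [0,0,1.6,0,0,0],
    [0,0,1.8,0,0,0],
    [0,0,2.0,0,0,0],
    [0,0,2.2,0,0,0],
    [0,0,2.4,0,0,0],
    [0,0,2.6,0,0,0],
    [0,0,2.8,0,0,0],
    [0,0,3.0,0,0,0],
    [0,0,3.2,0,0,0],
    [0,0,3.4,0,0,0],
    [0,0,3.6,0,0,0],
    [0,0,3.8,0,0,0],
    [0,0,3.9,0,0,0],
    [0,0,3.95,0,0,0],
    [0,0,4.0,0,0,0],
    [0,0,4.0,0,0,0],
    [0,0,4.0,0,0,0]
  ]
}}

```text
clock: 5.15
eef_pos: [605.8, 108.3, 92.3]
tool_rot: [-3.141, -0.0, 3.057]
force: [-3.3, -0.4, 10.4]
width: 0.2
```

Call:
{"op": "move_arm", "data": {
  "increments": [
    [0,0,0.05,0,0,0],
    [0,0,0.1,0,0,0],
    [0,0,0.15,0,0,0],
    [0,0,0.2,0,0,0],
    [0,0,0.2,0,0,0],
    [0,0,0.2,0,0,0]
  ]
}}

```text
clock: 5.75
eef_pos: [605.8, 108.3, 92.0]
tool_rot: [-3.142, -0.0, 3.057]
force: [-7.4, -1.4, 21.8]
width: -0.2
```

It has bottomed out: the force rose to 22 N while the position stayed at 92 mm. I'll lift straight up, then move over the channel on the parked side.

Call:
{"op": "move_arm", "data": {
  "increments": [
    [0,0,-0.5,0,0,0],
    [0,0,-1.5,0,0,0],
    [0,0,-3,0,0,0],
    [0,0,-4.5,0,0,0],
    [0,0,-6,0,0,0],
    [0,0,-7,0,0,0],
    [0,0,-7.5,0,0,0],
    [0.5,0.25,-7.5,0,0,0],
    [1.5,0.75,-7.5,0,0,0],
    [3,1.5,-7.5,0,0,0],
    [5,2.5,-7.5,0,0,0],
    [7,3.5,-7.5,0,0,0],
    [8.7,4.3,-7.5,0,0,0],
    [9.8,4.9,-7.5,0,0,0],
    [10.5,5.2,-7.5,0,0,0],
    [10.5,5.2,-7.5,0,0,0],
    [10.5,5.2,-7.5,0,0,0]
  ]
}}

```text
clock: 7.45
eef_pos: [506.5, 168.7, 164.3]
tool_rot: [-3.141, 0.001, 3.056]
force: [0.7, 0.6, 0.2]
width: 0.2
```

```bash
python3 - <<'E'
from h import *
a=eyes.get_image("top")[150:225,185:285,::-1];b=eyes.get_image("scene")[175:250,235:335,::-1]
cv2.imwrite("pics/b3.png",cv2.resize(np.hstack([a,b]),None,fx=4,fy=4,interpolation=cv2.INTER_CUBIC))
s=ctrl.read_state();print(s["eef_pos"],s["tool_rot"],s["force"])
E
```

```text
[506.74549869 168.42628199 164.28188143] [-3.14142358e+00  7.06872922e-04  3.05541218e+00] [-0.4121596   0.4629221   0.41245054]
```

View pics/b3.png

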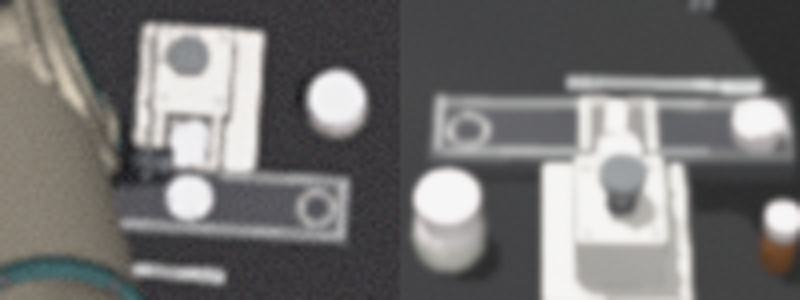

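The puck is out in the middle of the channel at top crop (190,198), the cap is back up, and the parked puck hasn't moved. I'll lower the shut fingertips into the gap between the two pucks.

Call:
{"op": "move_arm", "data": {
  "increments": [
    [0,0,0.5,0,0,0],
    [0,0,1.5,0,0,0],
    [0,0,3,0,0,0],
    [0,0,5,0,0,0],
    [0,0,7,0,0,0],
    [0,0,9,0,0,0],
    [0,0,10.5,0,0,0],
    [0,0,12,0,0,0],
    [0,0,13,0,0,0],
    [0,0,13.5,0,0,0],
    [0,0,13.5,0,0,0],
    [0,0,13.5,0,0,0]
  ]
}}

```text
clock: 8.75
eef_pos: [506.2, 169.1, 29.6]
tool_rot: [3.141, 0.001, 3.057]
force: [-0.3, -0.9, 0.0]
width: 0.0
```

```bash
python3 - <<'E'
from h import *
a=eyes.get_image("top")[150:225,185:285,::-1];b=eyes.get_image("scene")[175:250,235:335,::-1]
cv2.imwrite("pics/b4.png",cv2.resize(np.hstack([a,b]),None,fx=4,fy=4,interpolation=cv2.INTER_CUBIC))
E
```

```text
(no output)
```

View pics/b4.png

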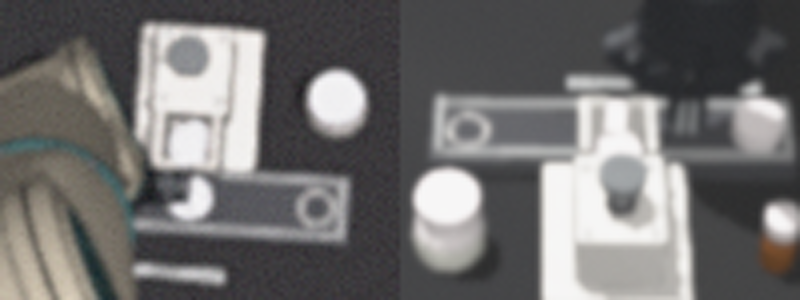

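Nothing is touching and the fingertips are in the gap. I'll push gently towards −y.

Call:
{"op": "move_arm", "data": {
  "increments": [
    [0,-0.3,0,0,0,0],
    [0,-0.7,0,0,0,0],
    [0,-1.1,0,0,0,0],
    [0,-1.5,0,0,0,0],
    [0,-1.9,0,0,0,0],
    [0,-2.3,0,0,0,0],
    [0,-2.8,0,0,0,0],
    [0,-3.4,0,0,0,0],
    [0,-4.0,0,0,0,0],
    [0,-4.6,0,0,0,0],
    [0,-5.2,0,0,0,0],
    [0,-5.8,0,0,0,0],
    [0,-6.4,0,0,0,0],
    [0,-7.0,0,0,0,0],
    [0,-7.6,0,0,0,0],
    [0,-8.2,0,0,0,0],
    [0,-8.8,0,0,0,0],
    [0,-9.3,0,0,0,0],
    [0,-9.7,0,0,0,0],
    [0,-10.0,0,0,0,0]
  ]
}}

```text
clock: 10.85
eef_pos: [497.4, 69.0, 29.3]
tool_rot: [-3.142, -0.0, 3.056]
force: [0.1, -0.1, -0.0]
width: 0.0
```

```bash
python3 - <<'E'
from h import *
a=eyes.get_image("top")[150:225,185:285,::-1];b=eyes.get_image("scene")[175:250,235:335,::-1]
cv2.imwrite("pics/b5.png",cv2.resize(np.hstack([a,b]),None,fx=4,fy=4,interpolation=cv2.INTER_CUBIC))
s=ctrl.read_state();print(s["eef_pos"],s["force"])
E
```

```text
[497.3304083   68.90042822  29.25678056] [-0.18916504  0.67331371 -0.80623722]
```

View pics/b5.png

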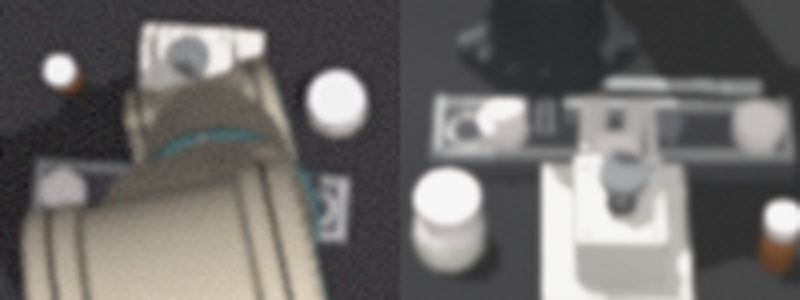

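The puck is moving along nicely, at scene crop (503,115), with about 24 mm to go to the ring.

Call:
{"op": "move_arm", "data": {
  "increments": [
    [0,-0.2,0,0,0,0],
    [0,-0.5,0,0,0,0],
    [0,-0.8,0,0,0,0],
    [0,-1.1,0,0,0,0],
    [0,-1.4,0,0,0,0],
    [0,-1.65,0,0,0,0],
    [0,-1.85,0,0,0,0],
    [0,-2.0,0,0,0,0],
    [0,-2.1,0,0,0,0],
    [0,-2.2,0,0,0,0],
    [0,-2.2,0,0,0,0]
  ]
}}

```text
clock: 12.05
eef_pos: [495.6, 47.4, 29.3]
tool_rot: [-3.142, -0.0, 3.057]
force: [-0.1, 0.3, 1.1]
width: -0.3
```

Call:
{"op": "move_arm", "data": {
  "increments": [
    [0,-0.05,0,0,0,0],
    [0,-0.1,0,0,0,0],
    [0,-0.15,0,0,0,0],
    [0,-0.2,0,0,0,0],
    [0,-0.2,0,0,0,0]
  ]
}}

```text
clock: 12.55
eef_pos: [495.4, 45.4, 29.3]
tool_rot: [-3.142, -0.0, 3.057]
force: [-0.1, 0.3, -0.1]
width: 0.0
```

Call:
{"op": "move_arm", "data": {
  "increments": [
    [0,-0.05,0,0,0,0],
    [0,-0.1,0,0,0,0],
    [0,-0.15,0,0,0,0],
    [0,-0.2,0,0,0,0],
    [0,-0.2,0,0,0,0]
  ]
}}

```text
clock: 13.05
eef_pos: [495.2, 43.4, 29.3]
tool_rot: [-3.142, -0.0, 3.057]
force: [0.5, 1.1, -0.3]
width: 0.2
```

```bash
python3 - <<'E'
from h import *
crop("scene",240,190,100,50,8,"pics/s6.png")
s=ctrl.read_state();print(s["eef_pos"],s["force"])
E
```

```text
[495.21082417  43.45569612  29.27958   ] [-0.81412983 -0.16817496  0.10044897]
```

View pics/s6.png

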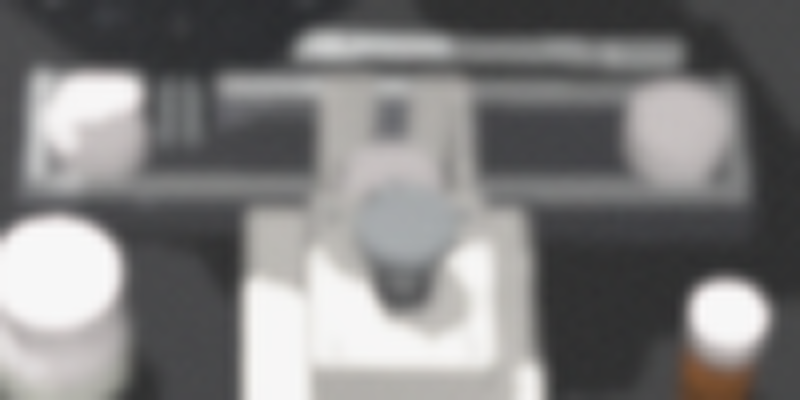

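The puck is at about (95,115) in the crop, within a couple of mm of the stop but with no contact force yet. I'll continue in small steps.

Call:
{"op": "move_arm", "data": {
  "increments": [
    [0,-0.05,0,0,0,0],
    [0,-0.1,0,0,0,0],
    [0,-0.15,0,0,0,0],
    [0,-0.15,0,0,0,0]
  ]
}}

```text
clock: 13.5
eef_pos: [495.1, 41.9, 29.4]
tool_rot: [3.142, 0.0, 3.057]
force: [0.4, 0.5, 1.6]
width: 0.0
```

Call:
{"op": "move_arm", "data": {
  "increments": [
    [0,-0.05,0,0,0,0],
    [0,-0.1,0,0,0,0],
    [0,-0.15,0,0,0,0],
    [0,-0.15,0,0,0,0]
  ]
}}

```text
clock: 13.9
eef_pos: [495.2, 41.0, 29.5]
tool_rot: [3.141, 0.0, 3.057]
force: [-0.4, 2.8, 4.0]
width: 0.0
```

Call:
{"op": "move_arm", "data": {
  "increments": [
    [0,-0.05,0,0,0,0],
    [0,-0.1,0,0,0,0],
    [0,-0.1,0,0,0,0],
    [0,-0.1,0,0,0,0]
  ]
}}

```text
clock: 14.3
eef_pos: [495.2, 39.9, 29.5]
tool_rot: [3.141, 0.001, 3.057]
force: [0.1, 3.1, 4.9]
width: -0.2
```

The force has a vertical part, so I'll look before pushing further.

```bash
python3 - <<'E'
from h import *
crop("scene",235,185,60,45,13,"pics/s7.png")
s=ctrl.read_state();print(s["eef_pos"],s["force"],s["torque"])
# predicted outline of puck at stop, in crop px
th=-.0852;R=np.array([[np.cos(th),-np.sin(th)],[np.sin(th),np.cos(th)]]);o=np.array([501.7,117.4])
for l in [(0,-105,36),(0,-123,36),(0,-87,36),(0,-123,30),(0,-87,20),(18,-105,20)]:
    u=w2pix("scene",[*(o+R@np.array(l[:2])),l[2]]);print(l,np.round((u-[235,185]+.5)*13-.5))
e=s["eef_pos"][:2];print(R.T@(e-o))
E
```

```text
[495.19951463  39.90484919  29.45243014] [-0.09040627  4.33914487  5.93589489] [ 0.69725135 -0.09357611  0.00419132]
(0, -105, 36) [225. 248.]
(0, -123, 36) [144. 247.]
(0, -87, 36) [306. 249.]
(0, -123, 30) [145. 264.]
(0, -87, 20) [306. 293.]
(18, -105, 20) [224. 356.]
[  0.11769568 -77.76722225]
```

View pics/s7.png

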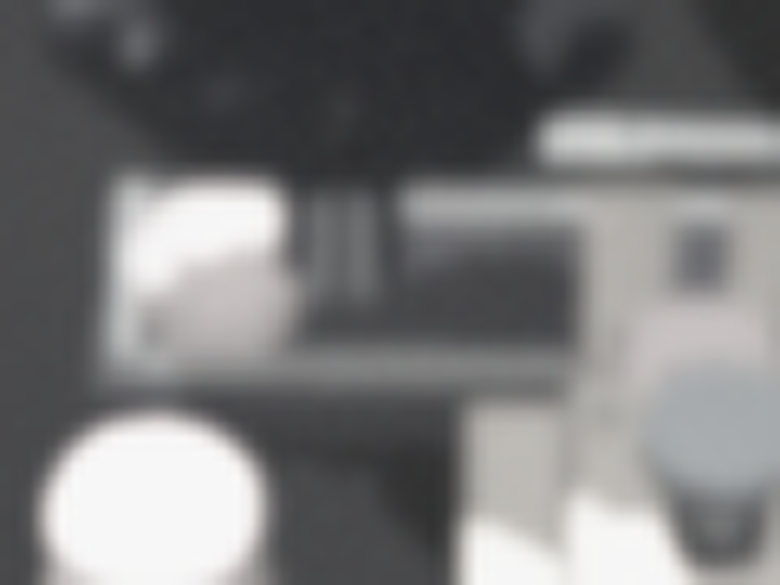

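The puck's left edge (about 137) lines up with the predicted stop contact (144), and the finger position matches too. I'll back off along the channel, then lift and move clear.

Call:
{"op": "move_arm", "data": {
  "increments": [
    [0,0.1,0,0,0,0],
    [0,0.3,0,0,0,0],
    [0,0.8,0,0,0,0],
    [0,1.5,0,0,0,0],
    [0,2.0,-0.3,0,0,0],
    [0,2.2,-1.5,0,0,0],
    [0,2.2,-3.5,0,0,0],
    [0,2.2,-6,0,0,0],
    [0,2.2,-9,0,0,0],
    [0,2.2,-12,0,0,0],
    [1,3,-14,0,0,0],
    [3,6,-16,0,0,0],
    [5,10,-17,0,0,0],
    [6,14,-17,0,0,0],
    [7,18,-17,0,0,0],
    [8,22,-17,0,0,0],
    [8,25,-17,0,0,0],
    [8,27,-17,0,0,0],
    [8,28,-17,0,0,0],
    [8,28,-17,0,0,0]
  ]
}}

```text
clock: 16.35
eef_pos: [438.5, 326.4, 199.6]
tool_rot: [3.141, 0.0, 3.059]
force: [-0.7, -0.2, -0.1]
width: -0.1
```

```bash
python3 - <<'E'
from h import *
a=eyes.get_image("top")[150:225,185:285,::-1];b=eyes.get_image("scene")[180:255,235:335,::-1]
cv2.imwrite("pics/b8.png",cv2.resize(np.vstack([a,b]),None,fx=4,fy=4,interpolation=cv2.INTER_CUBIC)) 
crop("top",185,150,100,75,8,"pics/t8.png")
s=ctrl.read_state();print(s["eef_pos"],s["force"],s["clock"])
E
```

```text
[439.00156546 323.45743357 199.3938013 ] [-0.3917352  -0.2314921   0.46845615] 16.5
```

View pics/b8.png

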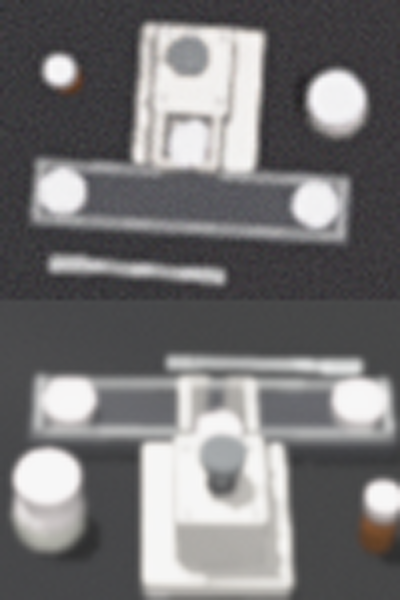

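View pics/t8.png

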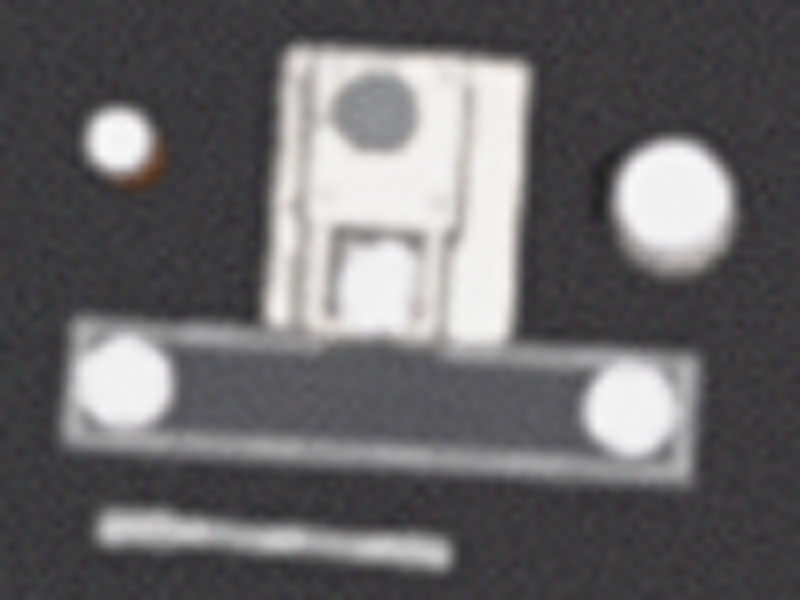

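```bash
python3 - <<'E'
from h import *
from scipy.optimize import minimize
th=-.0852;R=np.array([[np.cos(th),-np.sin(th)],[np.sin(th),np.cos(th)]]);o=np.array([501.7,117.4])
g=lambda n:np.mean([eyes.get_image(n) for _ in range(4)],0).mean(2)
I=g("top"); 
for nm,guess in (("new",(630,408)),("parked",(125,382))):
    u0=(guess[0]+.5)/8-.5+185;v0=(guess[1]+.5)/8-.5+150
    yy,xx=np.mgrid[0:384,0:512];m=np.hypot(xx-u0,yy-v0)<7.2
    w=np.clip(I-150,0,None)*m;u=(w*xx).sum()/w.sum();v=(w*yy).sum()/w.sum()
    print(nm,u,v,R.T@(pix2w("top",u,v,36)[:2]-o), R.T@(pix2w("top",u0,v0,36)[:2]-o))
s=ctrl.read_state();print(s["clock"])
E
```

```text
new 263.599326072346 200.4975740445787 [   2.13421327 -104.41732255] [   1.86100061 -103.49053391]
parked 199.86759657624197 197.33862596802678 [ -0.62110671 105.96729887] [ -0.46841572 104.91946217]
16.7
```

```bash
python3 -c "
from cell import ctrl
print(ctrl.finish_job())"
```

```text
the job is handed in; nothing more can be done
None
```

The job is done and handed in at 16.7 s of the 48 s allowed. I pressed the plunger fully down once, and one puck came out. I then pushed that puck along the channel into the free bay with the shut fingertips.

- **Press:** the plunger bottomed out with the TCP at 92 mm; the force there rose to about 22 N. The cap was back up at its rest position in the later pictures.
- **Puck position:** the new puck is about 104.4 mm along the channel, against 105 mm at the end stop. The two parked pucks measure 210.4 mm apart, against the 210 mm expected with both at their stops, so the camera shows it at the stop to within about 1 mm.
- **Other things:** the parked puck, vial, jar and spatula look unmoved in the last pictures. The remaining stack simply dropped one level. I did not check the flask, beaker, remote or wash bottle again at the end; the arm passed well above them.
- **Disagreement:** while pushing against the stop, the wrist force showed about 4 N back along the channel and about 5 to 6 N upward. I put this down to friction on the fingertip. No tilt showed in the pictures afterwards.

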